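# Plug the timer module into the watering controller and set its dial

### The arm

A 7-joint arm with a two-finger parallel gripper is mounted at the origin on the work surface. World frame = base frame: x ahead of the robot, y to its left, z up, the work surface at z = 0. Lengths are in m, angles in rad, forces in N, time in s.
With the tool pointing down it reaches from about 0.4 to 0.85 m from the base axis. Payload 10.4 kg.
Tool frame: the origin (TCP) lies at the very end of the fingers, on their centre line; the grasp point (between the pads) lies 19 mm behind it (manip.pinch_z is the distance from the TCP to the grasp point, in m); z points along the fingers, y is the line along which they close (so a half turn about z gives the same grasp; the last joint's range is limited). The gripper opens to 85 mm and grips with 20 to 120 N. Pads are 22 mm wide; open, the fingers measure 114 mm over their backs; the gripper's body (76 mm by 85 mm) begins 54 mm behind the grasp point. The pads swing forward as they close: fully open they stand 13 mm farther back than shut.
Start: joints at [-1.16, 0.332, -0.065, 1.46, 0.022, 1.35, -0.088], TCP at [0.263, 0.567, 0.231] pointing down, gripper open.
Joint ranges: [-2.6, 2.6], [-0.5, 2.12], [-1.47, 1.34], [0.16, 2.42], [-1.27, 4.41], [0.06, 2.06], [-2.6, 2.6]. Speed limits (rad/s): [2.22, 2.22, 2.79, 2.79, 3.14, 3.14, 3.14].

### API

Orientations are given as a unit quaternion [x, y, z, w].
In Python, from workcell import manip gives the robot as it stands. The module is installed in compiled form; this text tells all that it offers.
- The arm moves only by the shell command python3 -m creep 'ROWS' [OPENING] [FORCE]. ROWS is a JSON object of lists of equal length, an entry for each row: "slide": the shift along the tool's x, y, z in m, a list of three; "twist": the turn about the tool's z in degrees. A call has 1 to 8 rows; each row shifts and turns the commanded pose from where the row before left it, along the tool's axes as they then stand; what a row does not reach is not made up. A row lasts 1/8 s, in which the tool goes at most 62.5 mm and 10.7 degrees, less where a joint would pass 70% of its speed; a pose out of reach is approached as far as the arm can. A call with a gripper value outside its range is refused whole. OPENING is the opening in per cent of the stroke, from 0 (shut) to 100 (fully open), set as the call begins (- or left out, the last holds). The fingers move at their own pace and stop on an object; FORCE is the grip in N (left out, the last holds). Time passes only in rows, so rows that do not move let the fingers close. It gives the time, the measured TCP pose, the force, the opening and the grip force at its end, in the units of the state.
- manip.get_obs(): the state, without advancing time (a new reading comes with each control period).
- manip.camera(name): name is "scene" or "side" or "wrist"; returns (picture, depth): 420x560x3 uint8, blue, green, red; 420x560 float32, m along the optical axis (not along the pixel's ray), 0 where there is no reading.
- manip.camera_params(name): a dict with "intrinsics" (3x3 intrinsics, pixels), "R" (3x3) and "t" (3): a world point X has camera coordinates R X + t. Camera axes: x right, y down, z forward; pixel columns grow to the right and rows downward; lengths in m; the calibration is good to about 2 mm. The wrist camera is an equidistant fisheye: a pixel r from the principal point sees the ray r / f radians off the axis. A picture is of the moment at which its call begins: read the wrist's pose just before it. camera_params takes no time and is no camera call; for the wrist camera it gives the pose at the moment of the call.
- manip.hand_in(): hands the job in; it is judged then, once.
The state is a dict: "clock": time; "joint_pos": joint angles; "joint_velocities": joint speeds; "tau": joint torques, N m; "position": TCP position; "ee_rot": TCP orientation; "ft_force": force on the tool from outside, world axes, zero at the start; "torque": the same for the moment, N m; "grip_width": opening from 0.0 (shut) to 1.0 (fully open); "grasp_force": force on a finger pad.
Only numpy, scipy, OpenCV 4.12 (cv2) and the standard library are available. Lean on these libraries where they do the work, as an engineer would, in place of code of your own. Each camera call takes 0.05 s, during which the arm holds its last target. There are 200 camera calls.

### The job

Take the block-shaped timer module (the one with the rectangular plug, not the round one) from the tray and plug it fully home into the socket on the watering controller; the socket block is clipped somewhere along its rail, so feel for the hole. Then turn the controller's dial to the mark with two dots and let go, leaving the other things where they are.

Things in the scene. Friction and masses are not known exactly. Their poses are not given: they have to be found in the camera images.
- module: The timer module: loose upright block, about 90 g (varies 30 %). Origin: centre of its underside (the plug's end), z up. Grey rectangular plug 30 mm (x) by 20 mm (y), z = 0 to 18 mm, its lowest 3 mm tapered to 27 x 17 mm at the end. Above it a white head 40 mm (x) by 30 mm (y), z = 18 to 64 mm. Half-turn symmetric. Starts standing on the tray's floor, at either of two places.
- controller: The watering controller: fixed flat housing 130 mm (x) by 190 mm (y) by 40 mm high on the work surface; place and yaw vary. Origin: centre of its underside, z up. On its deck (z = 40 mm) stands the black socket block, 62 mm (x) by 56 mm (y), its top at z = 62 mm, and beside it the dial.
- rail_mid (a point): Rail's middle at the level of the socket block's top: controller (0, 45, 62) mm. The block is fixed, but clipped up to 9 mm from here along controller y (0.5 mm along x). In its middle: an upright hole 31.6 mm along controller x by 21.6 mm along y, 22 mm deep to the deck, sharp edges. The plug fits either way round, module x along controller x. The rest of its top is flat.
- dial (a joint): Dial angle, rad, grows clockwise seen from above, limits -0.1 to 1.9. Detents at 0 (off, bar mark), 0.6 (one dot), 1.2 (two dots), 1.8 (three dots): let go within 0.15 of one, it settles there; ridges between take about 0.05 N m. The pointer (white line on the bar's top) lies at 0.9 minus the dial angle, counter-clockwise from controller +x. Starts anywhere from off to one dot.
- dial_grip (a point): On the dial's axis, at controller (0, -52, 77) mm, the height at which to pinch the bar. The dial is a black upright bar 14 mm thick, 42 mm long along the pointer's direction, from controller z = 54 to 84 mm, on a disc of 22 mm radius.
- spare: Another module, not to be used: round white head of 36 mm diameter on a round plug, 52 mm tall; stands on the tray about 90 mm from the timer module. Origin: centre of its underside. Leave it standing.
- tray: Fixed black tray, 120 mm (x) by 180 mm (y), walls 4 mm thick and 14 mm high, floor 4 mm thick. Origin: centre of its underside. Stands to the left or to the right of the middle, the controller on the other side.
- dibber: Wooden dibber lying between tray and controller, 210 mm long along its x, up to 26 mm high and wide. A bystander.
- pot: White plastic plant pot, 90 mm wide and 85 mm high, beyond the task's things. A bystander.
- bowl: Stainless steel bowl, 140 mm wide and 60 mm high, beyond the task's things. A bystander.
- jar: Closed glass jar, 64 mm wide and 90 mm high, beyond the dibber. A bystander.
- trowel: Orange trowel lying at the left side, about 290 mm long along its x. A bystander.
- module_flange (a point): Point on the module's axis at z = 18 mm: the level of the flange (underside of the head). Fully home, the flange rests on the socket block's top, so the module's origin is 44 mm above the controller's underside.

How it is judged:
By the outcome, as a careful person would: the job done as asked, in the order asked, and still so for the second after the job is handed in, with the robot touching nothing.
It also fails if it takes over 72 s, if anything falls off the work surface, if the arm or the gripper's body presses on something with over 40 N, if the wrist force passes 120 N, or if a joint passes its speed limit or range.

## Working session

There is one attempt and no reset: what is moved stays moved. The work goes in short steps, Python scripts to look and compute and a shell command to move; the robot and the scene stay as the last step left them, time stands still between calls to the robot, and variables do not carry over. Pictures are saved under pics/ and viewed, at most 10 in all, crops included, and the job is handed in when it is done.

```bash
mkdir -p pics
cat > h.py <<'E'
import numpy as np, cv2
from workcell import manip
from scipy.spatial.transform import Rotation as Ro
def cloud(name):
    p=manip.camera_params(name); im,d=manip.camera(name)
    K=np.array(p["intrinsics"]);R=np.array(p["R"]);t=np.array(p["t"])
    v,u=np.mgrid[:420,:560].astype(float)
    x=(u-K[0,2])/K[0,0];y=(v-K[1,2])/K[1,1]
    if name=="wrist":
        r=np.hypot(x,y);s=np.where(r>1e-6,np.tan(np.minimum(r,1.5))/np.maximum(r,1e-9),1);x=x*s;y=y*s
    C=np.stack([x*d,y*d,d],-1)
    W=(C-t)@R; W[d<=0]=np.nan
    return im,d,W
def st():
    o=manip.get_obs();R=Ro.from_quat(o["ee_rot"]).as_matrix()
    print("t",o["clock"],"p",np.round(o["position"],4),"toolx",np.round(R[:,0],3),"tooly",np.round(R[:,1],3),"z",np.round(R[:,2],3),"F",np.round(o["ft_force"],1),"g",o["grip_width"],o["grasp_force"])
    return o,R
E
python3 - <<'E'
from h import *
st()
a,_,A=cloud("scene");b,_,B=cloud("side")
np.savez("c.npz",a=a,A=A,b=b,B=B)
cv2.imwrite("pics/a.png",a);cv2.imwrite("pics/b.png",b)
E
```

```text
t 0.0 p [0.2625 0.5668 0.2305] toolx [-0.907  0.42  -0.   ] tooly [ 0.42   0.907 -0.001] z [-0.001 -0.001 -1.   ] F [ 0.4  0.3 -0.2] g 1.002623137884644 0.0
```

View pics/a.png

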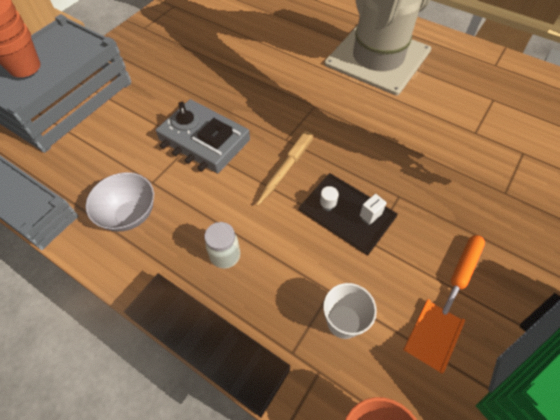

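View pics/b.png

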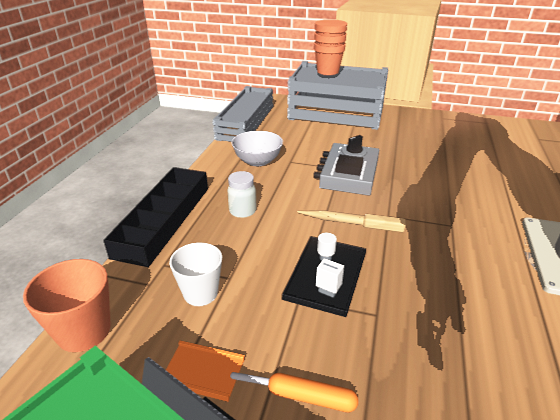

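The scene view shows the rectangular module at (373,208) and the round spare at (329,197). The controller is at (203,135), with its dial at (185,115) and socket at (214,134). Next I'll fit their positions.

Run:
```python
from h import *
c=np.load("c.npz")
def rect(P):
    r=cv2.minAreaRect((P[:,:2]*1000).astype(np.float32));return np.round(r[0],1),np.round(r[1],1),round(r[2],1),len(P)
for n,I,W,m,k in (("scene",c["a"],c["A"],(373,208),(205,135)),("side",c["b"],c["B"],(330,276),(350,170))):
    def near(p,r,lo,hi):
        C=W[p[1]-3:p[1]+4,p[0]-3:p[0]+4].reshape(-1,3);C=np.nanmedian(C,0)
        q=W.reshape(-1,3);s=(np.hypot(*(q[:,:2]-C[:2]).T)<r)&(q[:,2]>lo)&(q[:,2]<hi)
        return C,q[s]
    C,q=near(m,.045,.05,.09);print(n,"mod",C,"zmax",np.percentile(q[:,2],[50,95]),rect(q[q[:,2]>.061]),np.median(q[q[:,2]>.061],0))
    C,q=near(k,.15,.034,.046);print("deck",C,rect(q))
    C,q=near(k,.15,.057,.067);print("sock",rect(q),np.median(q,0))
    C,q=near(k,.15,.078,.095);print("dial",rect(q),np.median(q,0))
```

```text
scene mod [0.51386286 0.22907137 0.06785614] zmax [0.06724375 0.0700254 ] (array([502.2, 226.1]), array([30. , 40.7]), 76.2, 271) [0.50397842 0.22668622 0.06766724]
deck [ 0.54439661 -0.18470799  0.06146079] (array([ 521.7, -218.5]), array([193. , 131.1]), 89.8, 2241)
sock (array([ 520.8, -206.6]), array([120.2,  63.8]), 89.0, 478) [ 0.52459258 -0.17618669  0.06171   ]
dial (array([ 521.4, -269.7]), array([42.7, 13.8]), 49.6, 82) [ 0.52297165 -0.26858583  0.08315691]
side mod [0.49590813 0.24127141 0.0590152 ] zmax [0.0669253 0.0692866] (array([499.6, 226.7]), array([31.2, 39.8]), 74.5, 328) [0.49898374 0.22961196 0.06767667]
deck [ 0.51275342 -0.14907873  0.05125712] (array([ 519.7, -208.8]), array([174.9, 130. ]), 89.4, 1124)
sock (array([ 519.1, -214.3]), array([138.9,  62.5]), 88.8, 328) [ 0.51869232 -0.18006425  0.06185221]
dial (array([ 518.9, -268.9]), array([43.6, 15.4]), 47.7, 57) [ 0.52016962 -0.26557702  0.08296281]
```

```bash
python3 -m creep '{"slide":[[-0.045,-0.026,0.005],[-0.045,-0.026,0.005],[-0.045,-0.026,0.005],[-0.045,-0.026,0.005],[-0.045,-0.026,0.01],[-0.045,-0.026,0.01],[-0.045,-0.026,0.01],[-0.044,-0.026,0.01]],"twist":[0,0,0,0,0,0,0,0]}' 70 40
python3 -m creep '{"slide":[[0,0,0],[0,0,0]],"twist":[-10,0]}'
cat > look.py <<'E'
from h import *
import sys
o,R=st();im,d,W=cloud("wrist");cv2.imwrite(sys.argv[1],im);q=W.reshape(-1,3)
np.savez("w.npz",im=im,W=W)
E
python3 look.py pics/w1.png
python3 - <<'E'
from h import *
W=np.load("w.npz")["W"].reshape(-1,3)
s=(np.hypot(W[:,0]-.501,W[:,1]-.2265)<.045)&(abs(W[:,2]-.068)<.006);P=W[s]
r=cv2.minAreaRect((P[:,:2]*1000).astype(np.float32));print(r,len(P),np.median(P,0))
E
```

```text
clock: 1.1
position: [0.5016, 0.2259, 0.1708]
ee_rot: [0.215, 0.977, -0.0, -0.0]
ft_force: [0.7, -0.1, -0.3]
grip_width: 0.698
grasp_force: 0.0
clock: 1.35
position: [0.5009, 0.2272, 0.1709]
ee_rot: [0.13, 0.992, -0.0, -0.0]
ft_force: [0.8, 0.7, 0.0]
grip_width: 0.699
grasp_force: 0.0
t 1.35 p [0.5009 0.2272 0.1709] toolx [-0.966  0.258  0.001] tooly [ 0.258  0.966 -0.   ] z [-0.001 -0.    -1.   ] F [0.8 0.7 0. ] g 0.6986836297954315 0.0
((501.5399169921875, 226.7675018310547), (29.97814178466797, 39.755340576171875), 75.98169708251953) 1896 [0.50044614 0.22718478 0.06816052]
```

View pics/w1.png

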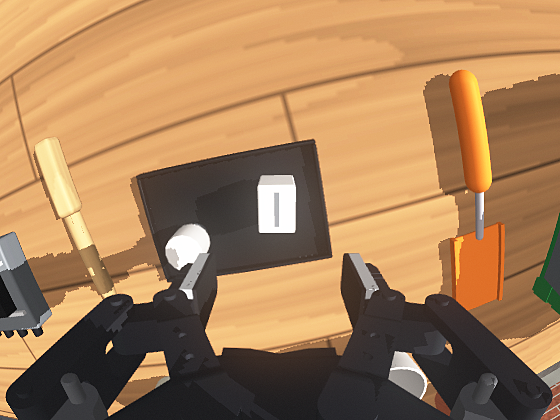

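The wrist view shows the module head upright at (277,203), clear of the spare at (187,247). The fitted centre is (0.5015, 0.2268), yaw 76°, and the size matches. Descending to grasp.

```bash
python3 -m creep '{"slide":[[0,0,0.03],[0,0,0.045],[0,0,0.04],[0,0,0.02],[0,0,0.008],[0,0,0]],"twist":[-1,0,0,0,0,0]}'
python3 -m creep '{"slide":[[0,0,0],[0,0,0],[0,0,0],[0,0,0],[0,0,0],[0,0,0]],"twist":[0,0,0,0,0,0]}' 20 50
python3 -m creep '{"slide":[[0,0,-0.01],[0,0,-0.03],[0,0,-0.04],[0,0,-0.03],[0,0,0]],"twist":[0,0,0,0,0]}'
```

```text
clock: 2.15
position: [0.5009, 0.2281, 0.0285]
ee_rot: [0.121, 0.993, 0.0, -0.0]
ft_force: [-0.4, -0.2, -0.7]
grip_width: 0.695
grasp_force: 0.0
clock: 2.9
position: [0.5016, 0.2279, 0.0294]
ee_rot: [0.121, 0.993, 0.001, 0.001]
ft_force: [-1.0, -0.1, 6.7]
grip_width: 0.347
grasp_force: 49.6
clock: 3.52
position: [0.5024, 0.2282, 0.1413]
ee_rot: [0.121, 0.993, 0.002, 0.002]
ft_force: [-0.3, 0.0, -1.7]
grip_width: 0.343
grasp_force: 49.4
```

```bash
python3 -m creep '{"slide":[[0,0,-0.01],[0,0,-0.01],[-0.004,-0.057,0],[-0.004,-0.057,0],[-0.004,-0.057,0],[-0.004,-0.057,0],[-0.003,-0.055,0],[-0.003,-0.037,0]],"twist":[-6.8,-6.8,0,0,0,0,0,0]}'
python3 look.py pics/w2.png
```

```text
clock: 4.53
position: [0.5207, -0.0955, 0.1577]
ee_rot: [0.004, 1.0, -0.0, -0.001]
ft_force: [-0.2, 0.9, 0.0]
grip_width: 0.343
grasp_force: 49.6
t 4.525 p [ 0.5207 -0.0955  0.1577] toolx [-1.     0.007  0.001] tooly [ 0.007  1.    -0.   ] z [-0.001 -0.    -1.   ] F [-0.2  0.9  0. ] g 0.34255256887157254 49.56263780593872
```

View pics/w2.png

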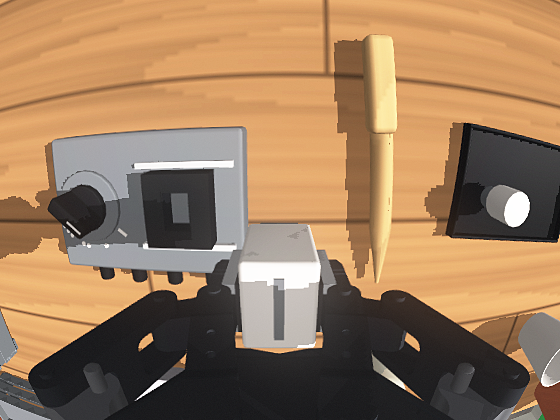

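The view shows the module held squarely at (280,285), the socket block at (180,208) with the hole at (180,207), and the dial at (77,208). Fitting the socket from depth.

Run:
```python
from h import *
f=np.load("w.npz");W=f["W"];im=f["im"]
def rect(m):
    P=W[m];r=cv2.minAreaRect((P[:,:2]*1000).astype(np.float32));print(np.round(r[0],1),np.round(r[1],1),r[2],len(P),"z",np.nanmedian(P[:,2]),"ext x",np.percentile(P[:,0],[1,99]),"y",np.percentile(P[:,1],[1,99]))
g=im.max(2).astype(int)
v,u=np.mgrid[:420,:560]
box=(u>130)&(u<225)&(v>155)&(v<260)
top=box&(abs(W[...,2]-.062)<.006)&(g<60); rect(top)
# hole from top-plane: boundary pixels of block top; lower region inside
box2=(u>155)&(u<208)&(v>178)&(v<240)
low=box2&(W[...,2]<.053); print("low px",low.sum(),u[low].min(),u[low].max(),v[low].min(),v[low].max()); rect(low)
ring=cv2.dilate(low.astype(np.uint8),np.ones((3,3)))>0
rect(ring&~low&(abs(W[...,2]-.062)<.005))
deck=(u<260)&(v<280)&(abs(W[...,2]-.04)<.005)&(W[...,1]<-.1);rect(deck)
bar=(u<120)&(v>170)&(v<250)&(abs(W[...,2]-.084)<.005);rect(bar)
```

```text
[ 521.5 -175.6] [56.3 61.8] 89.30196380615234 4073 z 0.06214191789384099 ext x [0.49087096 0.55176502] y [-0.2028884  -0.14773848]
low px 727 166 189 193 227
[ 524.1 -177.8] [29.  19.2] 0.05958857014775276 727 z 0.040641122360888834 ext x [0.51131369 0.53815783] y [-0.18718062 -0.1710936 ]
[ 516.4 -166.8] [34.3 17.1] 32.22299575805664 62 z 0.0620756091892869 ext x [0.50552161 0.53470756] y [-0.18260373 -0.16349245]
[ 521.1 -218.4] [190.3 129.7] 89.17557525634766 16097 z 0.040190487299713695 ext x [0.45748875 0.58397228] y [-0.30897376 -0.12424094]
[ 520.9 -269.6] [41.9 15.6] 52.83636474609375 695 z 0.08373116867236732 ext x [0.50436789 0.53678878] y [-0.28643788 -0.25160595]
```

Run:
```python
from h import *
f=np.load("w.npz");W=f["W"];v,u=np.mgrid[:420,:560]
m=(u>215)&(u<345)&(v>215)&(v<355)&(f["im"].min(2)>110)
z=W[m][:,2];h=np.histogram(z,bins=np.arange(.12,.22,.002));print([(round(e,3),n) for e,n in zip(h[1],h[0]) if n>30])
zt=np.percentile(z,90);P=W[m&(abs(W[...,2]-zt)<.003)]
print(zt,np.percentile(P,[1,50,99],axis=0));print(cv2.minAreaRect((P[:,:2]*1000).astype(np.float32)))
Q=W[m];Q=Q[(Q[:,2]<zt-.008)];print(np.percentile(Q,[1,50,99],axis=0))
```

```text
[(np.float64(0.152), np.int64(55)), (np.float64(0.154), np.int64(87)), (np.float64(0.156), np.int64(85)), (np.float64(0.158), np.int64(94)), (np.float64(0.16), np.int64(91)), (np.float64(0.162), np.int64(107)), (np.float64(0.164), np.int64(132)), (np.float64(0.166), np.int64(140)), (np.float64(0.168), np.int64(133)), (np.float64(0.17), np.int64(158)), (np.float64(0.172), np.int64(151)), (np.float64(0.174), np.int64(161)), (np.float64(0.176), np.int64(172)), (np.float64(0.178), np.int64(168)), (np.float64(0.18), np.int64(190)), (np.float64(0.182), np.int64(202)), (np.float64(0.184), np.int64(208)), (np.float64(0.186), np.int64(224)), (np.float64(0.188), np.int64(217)), (np.float64(0.19), np.int64(211)), (np.float64(0.192), np.int64(250)), (np.float64(0.194), np.int64(1733)), (np.float64(0.196), np.int64(4827))]Traceback (most recent call last):
  File "<stdin>", line 6, in <module>
    return _quantile_unchecked(
        a, q, axis, out, overwrite_input, method, keepdims, weights)
    return _ureduce(a,
                    func=_quantile_ureduce_func,
    ...<5 lines>...
                    overwrite_input=overwrite_input,
                    method=method)
    r = func(a, **kwargs)
    result = _quantile(arr,
                       quantiles=q,
    ...<2 lines>...
                       out=out,
                       weights=wgt)
    slices_having_nans = np.isnan(arr[-1, ...])
                                  ~~~^^^^^^^^^
IndexError: index -1 is out of bounds for axis 0 with size 0
```

Run:
```python
from h import *
f=np.load("w.npz");W=f["W"];v,u=np.mgrid[:420,:560]
m=(u>215)&(u<345)&(v>215)&(v<355)&(abs(W[...,2]-.1965)<.003)
P=W[m]
print(len(P),np.percentile(P,[1,50,99],axis=0));print(cv2.minAreaRect((P[:,:2]*1000).astype(np.float32)))
```

```text
7599 [[ 0.50159929 -0.11163315  0.19406218]
 [ 0.51781612 -0.09409025  0.1964035 ]
 [ 0.54022722 -0.07619133  0.19832942]]
((521.3489379882812, -93.42227172851562), (46.898197174072266, 40.70248794555664), 89.48262023925781)
```

```bash
python3 -m creep '{"slide":[[0,-0.03,0],[0,-0.035,0.01],[0,-0.0155,0.02],[0,0,0.02],[0,0,0.014],[0,0,0]],"twist":[0.3,0,0,0,0,0]}'
python3 -m creep '{"slide":[[0,0,0.002],[0,0,0.002],[0,0,0.002],[0,0,0.001],[0,0,0]],"twist":[0,0,0,0,0]}'
```

```text
clock: 5.32
position: [0.5202, -0.1724, 0.0931]
ee_rot: [0.005, 1.0, 0.0, -0.001]
ft_force: [1.4, -0.5, 0.4]
grip_width: 0.345
grasp_force: 49.6
clock: 5.95
position: [0.5211, -0.1731, 0.0874]
ee_rot: [0.005, 1.0, 0.0, 0.0]
ft_force: [0.2, 1.1, -0.1]
grip_width: 0.343
grasp_force: 49.8
```

```bash
python3 -m creep '{"slide":[[0,-0.0025,0],[0,0,0.001],[0,0,0.001],[0,0,0.001],[0,0,0]],"twist":[0,0,0,0,0]}'
```

```text
clock: 6.58
position: [0.5211, -0.1762, 0.0845]
ee_rot: [0.005, 1.0, -0.0, 0.0]
ft_force: [0.1, -2.9, 1.3]
grip_width: 0.348
grasp_force: 49.8
```

```bash
python3 -m creep '{"slide":[[0,-0.0005,0.001],[0,0,0.001],[0,0,0.001],[0,0,0]],"twist":[0,0,0,0]}'
```

```text
clock: 7.08
position: [0.5208, -0.1764, 0.0811]
ee_rot: [0.005, 1.0, -0.0, -0.0]
ft_force: [0.3, -4.9, -1.0]
grip_width: 0.346
grasp_force: 49.6
```

It is going in (7 mm deep). The lateral force points to −y, so I'll ease that way and continue.

```bash
python3 -m creep '{"slide":[[0,-0.0005,0.001],[0,0,0.002],[0,0,0.002],[0,0,0.002],[0,0,0]],"twist":[0,0,0,0,0]}'
```

```text
clock: 7.7
position: [0.5208, -0.1765, 0.0739]
ee_rot: [0.005, 1.0, 0.0, -0.0]
ft_force: [1.1, -3.9, -0.9]
grip_width: 0.345
grasp_force: 49.7
```

```bash
python3 -m creep '{"slide":[[0,-0.0005,0.001],[0,0,0.001],[0,0,0.001],[0,0,0.001],[0,0,0]],"twist":[0,0,0,0,0]}'
python3 -m creep '{"slide":[[0,0,0.001],[0,0,0.0005],[0,0,0]],"twist":[0,0,0]}'
```

```text
clock: 8.32
position: [0.5209, -0.1769, 0.0701]
ee_rot: [0.005, 1.0, 0.0, -0.0]
ft_force: [-0.1, -0.5, -0.8]
grip_width: 0.346
grasp_force: 49.7
clock: 8.7
position: [0.521, -0.177, 0.0694]
ee_rot: [0.005, 1.0, 0.0, 0.0]
ft_force: [-3.6, 1.3, 7.1]
grip_width: 0.347
grasp_force: 50.8
```

```bash
python3 -m creep '{"slide":[[0,0,0.001],[0,0,0.001],[0,0,0]],"twist":[0,0,0]}'
```

```text
clock: 9.07
position: [0.5211, -0.177, 0.0693]
ee_rot: [0.005, 1.0, 0.001, 0.0]
ft_force: [-13.1, 4.8, 30.0]
grip_width: 0.344
grasp_force: 53.9
```

```bash
python3 -m creep '{"slide":[[0,0,-0.001],[0,0,-0.001],[0,0,0]],"twist":[0,0,0]}'
python3 -m creep '{"slide":[[0,0,0],[0,0,0],[0,0,0],[0,0,0]],"twist":[0,0,0,0]}' 60
python3 -m creep '{"slide":[[0,0,-0.01],[0,0,-0.03],[0,0,-0.04],[0,0,-0.02],[0,0,0]],"twist":[0,0,0,0,0]}'
python3 look.py pics/w3.png
python3 - <<'E'
from h import *
f=np.load("w.npz");W=f["W"];P=W.reshape(-1,3)
def rect(c,r,lo,hi):
    Q=P[(np.hypot(P[:,0]-c[0],P[:,1]-c[1])<r)&(P[:,2]>lo)&(P[:,2]<hi)];b=cv2.minAreaRect((Q[:,:2]*1000).astype(np.float32));print(b,len(Q),np.median(Q,0))
rect((.521,-.177),.04,.1,.116); rect((.521,-.27),.03,.08,.09)
E
```

```text
clock: 9.45
position: [0.5211, -0.1771, 0.0694]
ee_rot: [0.005, 1.0, 0.0, 0.0]
ft_force: [-4.0, 1.3, 9.2]
grip_width: 0.346
grasp_force: 51.0
clock: 9.95
position: [0.5209, -0.1771, 0.0687]
ee_rot: [0.005, 1.0, 0.0, -0.0]
ft_force: [0.2, -0.3, -0.8]
grip_width: 0.605
grasp_force: 0.0
clock: 10.58
position: [0.5219, -0.1774, 0.1709]
ee_rot: [0.005, 1.0, -0.0, 0.002]
ft_force: [0.8, -0.4, -0.0]
grip_width: 0.603
grasp_force: 0.0
t 10.575 p [ 0.5219 -0.1774  0.1709] toolx [-1.     0.01  -0.004] tooly [ 0.01  1.   -0.  ] z [ 0.004 -0.    -1.   ] F [ 0.8 -0.4 -0. ] g 0.6033703293553238 0.0
((521.4890747070312, -175.61207580566406), (30.227954864501953, 39.56794357299805), 89.7506103515625) 2580 [ 0.51994892 -0.17563072  0.10817961]
((520.8245849609375, -270.1804504394531), (42.22034454345703, 14.25287914276123), 50.1246452331543) 865 [ 0.5202471  -0.26918169  0.08386246]
```

View pics/w3.png

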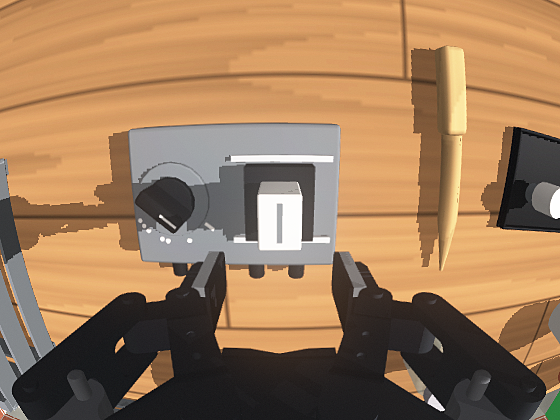

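Module top measured at 0.108 m, so it is home. The dial at (170,205) has its pointer at about 50°, so it is at "off". Moving over it and aligning.

```bash
python3 -m creep '{"slide":[[0,-0.05,0],[0,-0.0436,0],[0,0,0],[0,0,0],[0,0,0],[0,0,0],[0,0,0],[0,0,0]],"twist":[0,0,-10.2,-10.2,-10.2,-10.1,-10,0]}' 50 30
python3 - <<'E'
from h import *
o,R=st();print(o["joint_pos"],np.degrees(np.arctan2(R[1,1],R[0,1])))
d=np.array([.5206,-.271,o["position"][2]])-o["position"];print("tool delta",R.T@d)
E
```

```text
clock: 11.62
position: [0.5134, -0.2698, 0.1513]
ee_rot: [-0.317, 0.948, 0.011, -0.016]
ft_force: [-0.2, -0.4, 0.4]
grip_width: 0.499
grasp_force: 0.0
t 11.625 p [ 0.5134 -0.2698  0.1513] toolx [-0.799 -0.601  0.023] tooly [-0.6    0.799  0.031] z [-0.037  0.011 -0.999] F [-0.2 -0.4  0.4] g 0.4990108035002985 0.0
[ 0.45389209  0.31900552 -0.06227887  1.64971285  0.02516709  1.21231451
  2.60009047] 126.88989383821595
tool delta [-0.00502389 -0.00525296 -0.00028106]
```

Joint 7 hit its limit, so I'll turn the other way to reach the equivalent half-turn grasp.

```bash
python3 -m creep '{"slide":[[0,0,0],[0,0,0],[0,0,0],[0,0,0],[0,0,0],[0,0,0],[0,0,0],[0,0,0]],"twist":[10.4,10.4,10.4,10.4,10.4,10.4,10.4,10.4]}'
python3 -m creep '{"slide":[[0,0,0],[0,0,0],[0,0,0],[0,0,0],[0,0,0],[0,0,0],[0,0,0]],"twist":[10.4,10.4,10.4,10.4,10.4,10.4,10.4]}'
cat > dial.py <<'E'
from h import *
o,R=st();print(np.round(o["joint_pos"],3),np.degrees(np.arctan2(R[1,1],R[0,1])))
d=np.array([.5206,-.271,o["position"][2]])-o["position"];print("tool delta",R.T@d)
E
python3 dial.py
```

```text
clock: 12.62
position: [0.5144, -0.2699, 0.1527]
ee_rot: [0.396, 0.918, -0.004, -0.018]
ft_force: [0.2, -0.3, -0.2]
grip_width: 0.499
grasp_force: 0.0
clock: 13.5
position: [0.5145, -0.2699, 0.153]
ee_rot: [0.864, 0.504, -0.013, -0.012]
ft_force: [-0.2, 0.9, 0.0]
grip_width: 0.498
grasp_force: 0.0
t 13.5 p [ 0.5145 -0.2699  0.153 ] toolx [ 0.492  0.871 -0.011] tooly [ 0.87  -0.492 -0.034] z [-0.035  0.007 -0.999] F [-0.2  0.9  0. ] g 0.4981899627881616 0.0
[ 0.13   0.321  0.329  1.667 -0.1    1.207 -0.032] -29.472068856249788
tool delta [ 0.00205221  0.00588952 -0.00022568]
```

```bash
python3 -m creep '{"slide":[[0.002,0.006,0],[0,0,0]],"twist":[10.2,0]}'
sed -i 's/o\["position"\]\[2\]\])/.060])/' dial.py; python3 dial.py
```

```text
clock: 13.75
position: [0.521, -0.2707, 0.1527]
ee_rot: [0.903, 0.429, -0.015, -0.011]
ft_force: [0.5, 0.3, 0.3]
grip_width: 0.5
grasp_force: 0.0
t 13.75 p [ 0.521  -0.2707  0.1527] toolx [ 0.632  0.775 -0.017] tooly [ 0.775 -0.632 -0.032] z [-0.036  0.007 -0.999] F [0.5 0.3 0.3] g 0.49983188980675886 0.0
[ 0.111  0.337  0.351  1.651 -0.112  1.21  -0.196] -39.20191156778775
tool delta [0.0011474  0.00284217 0.09262084]
```

```bash
python3 -m creep '{"slide":[[0.001,0.0025,0.025],[0,0,0.03],[0,0,0.02],[0,0,0.012],[0,0,0.0055],[0,0,0]],"twist":[0.7,0,0,0,0,0]}'
python3 -m creep '{"slide":[[0,0,0],[0,0,0],[0,0,0],[0,0,0],[0,0,0],[0,0,0]],"twist":[0,0,0,0,0,0]}' 5 35
python3 dial.py
```

```text
clock: 14.5
position: [0.5201, -0.271, 0.0603]
ee_rot: [0.906, 0.424, -0.014, -0.011]
ft_force: [1.0, -1.5, 0.7]
grip_width: 0.501
grasp_force: 0.0
clock: 15.25
position: [0.5204, -0.2711, 0.0609]
ee_rot: [0.906, 0.423, -0.014, -0.011]
ft_force: [-1.9, 2.1, 6.6]
grip_width: 0.153
grasp_force: 35.7
t 15.25 p [ 0.5204 -0.2711  0.0609] toolx [ 0.641  0.767 -0.016] tooly [ 0.767 -0.641 -0.032] z [-0.035  0.008 -0.999] F [-1.9  2.1  6.6] g 0.15323526080408859 35.66584289073944
[ 0.135  0.435  0.326  1.732 -0.149  1.035 -0.182] -39.913504384517864
tool delta [0.00022689 0.00012837 0.00084688]
```

```bash
python3 -m creep '{"slide":[[0,0,0],[0,0,0],[0,0,0],[0,0,0]],"twist":[8,8,8,8]}'
python3 -m creep '{"slide":[[0,0,0],[0,0,0],[0,0,0],[0,0,0],[0,0,0],[0,0,0]],"twist":[8,8,8,8,4,0]}'
python3 dial.py
```

```text
clock: 15.75
position: [0.5207, -0.2715, 0.0609]
ee_rot: [0.988, 0.155, -0.016, -0.006]
ft_force: [0.7, -1.7, 3.0]
grip_width: 0.159
grasp_force: 34.0
clock: 16.5
position: [0.5207, -0.2721, 0.0608]
ee_rot: [0.988, -0.156, -0.017, -0.0]
ft_force: [1.4, -3.8, 3.6]
grip_width: 0.155
grasp_force: 34.7
t 16.5 p [ 0.5207 -0.2721  0.0608] toolx [ 0.951 -0.307 -0.034] tooly [-0.307 -0.952  0.004] z [-0.034  0.006 -0.999] F [ 1.4 -3.8  3.6] g 0.15512357326950238 34.67780828475952
[-0.046  0.471  0.56   1.741 -0.272  1.043 -1.273] -107.89615150705593
tool delta [-0.00040246 -0.0009683   0.00082853]
```

```bash
python3 -m creep '{"slide":[[0,0,0],[0,0,0],[0,0,0],[0,0,0]],"twist":[0,0,0,0]}' 45
python3 -m creep '{"slide":[[0,0,-0.01],[0,0,-0.03],[0,0,-0.04],[0,0,-0.04],[0,0,-0.04],[-0.05,0,-0.02],[-0.05,0,0],[0,0,0]],"twist":[0,0,0,0,0,0,0,0]}'
python3 - <<'E'
from h import *
st()
for n in("scene","side"):
    a,d,W=cloud(n);P=W.reshape(-1,3)
    for c,r,lo,hi in(((.521,-.177),.04,.1,.116),((.521,-.27),.03,.079,.09)):
        Q=P[(np.hypot(P[:,0]-c[0],P[:,1]-c[1])<r)&(P[:,2]>lo)&(P[:,2]<hi)]
        if len(Q)>5:print(n,cv2.minAreaRect((Q[:,:2]*1000).astype(np.float32)),len(Q),np.median(Q[:,2]))
    cv2.imwrite(f"pics/{n}_end.png",a)
E
python3 look.py pics/w4.png
python3 - <<'E'
import cv2,numpy as np
a=cv2.imread("pics/scene_end.png");w=cv2.imread("pics/w4.png")
cv2.imwrite("pics/end.png",cv2.resize(np.hstack([a,w]),(800,300)))
E
```

```text
clock: 17.0
position: [0.5199, -0.2707, 0.0599]
ee_rot: [0.988, -0.155, -0.019, -0.001]
ft_force: [-0.6, -0.6, -0.5]
grip_width: 0.453
grasp_force: 0.0
clock: 18.0
position: [0.4289, -0.2415, 0.2448]
ee_rot: [0.988, -0.156, -0.017, -0.003]
ft_force: [0.4, -0.4, 0.9]
grip_width: 0.448
grasp_force: 0.0
t 18.0 p [ 0.4289 -0.2415  0.2448] toolx [ 0.951 -0.308 -0.035] tooly [-0.309 -0.951  0.   ] z [-0.033  0.01  -0.999] F [ 0.4 -0.4  0.9] g 0.448469157906467 0.0
scene ((522.0932006835938, -175.5525360107422), (30.924911499023438, 40.404903411865234), 87.58247375488281) 220 0.10733206398199491
scene ((521.310546875, -269.05291748046875), (14.380099296569824, 41.80441665649414), 68.22660064697266) 88 0.08294867913823532
side ((519.5066528320312, -174.8662872314453), (31.91719627380371, 39.80109405517578), 86.98518371582031) 138 0.1073017658055272
side ((518.3392944335938, -269.1888732910156), (16.261768341064453, 38.82698440551758), 71.95748901367188) 56 0.08286106613182098
t 18.1 p [ 0.4316 -0.2415  0.2445] toolx [ 0.951 -0.307 -0.035] tooly [-0.307 -0.952  0.002] z [-0.034  0.009 -0.999] F [-0.4 -0.7  0.6] g 0.4482941355839799 0.0
```

View pics/end.png

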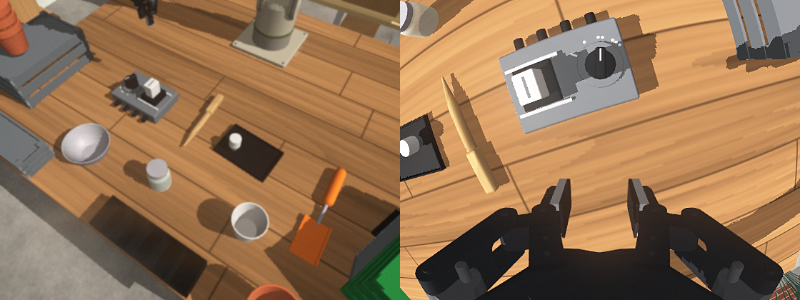

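The module sits in the socket, left panel (152,88), with its top at about 0.107–0.108 m. In the right panel the dial pointer at (600,55) is at about −18 to −22°, which matches the two-dot mark at −18°. The spare and the other things are where they were.

```bash
python3 -c "
from workcell import manip
print(manip.hand_in())"
```

```text
the job is handed in; nothing more can be done
None
```

The job is handed in at about 18 s: the timer module is fully home in the socket, the dial is at two dots and the other things are undisturbed; one risk is that joint 7 briefly read 2.6001 against its 2.6 limit, and no verdict was returned.

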